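Shut the rice cooker and set it cooking

TASK

Set the rice cooker cooking: with closed fingers push its raised lid down until it clicks and stays shut by itself, then press the raised end of the mains rocker so that it tips over to on, and last press the large oblong start key fully down and let it come back up. Leave the small round keep-warm key alone, do not press start early, and do not lift or shove the cooker or disturb the jar, cup and carton beside it.

Things in the scene. Friction and masses are not known exactly. Their poses are not given: they have to be found in the camera images.
- cooker: White rice cooker, 250 mm wide, 372 mm deep, 200 mm high when shut, 4 to 6 kg, loose on rubber feet. Origin: on the table under its middle; x to its back, z up; yaw 1.0 to 1.7 rad, so its front (-x) looks to the robot's right. Round bowl (250 mm across) at the back, control deck in front; carrying handle folded round the back.
- deck (a point): Middle of the grey control deck's upper face (cooker frame x -0.125, y 0, z 0.1435). The deck is 110 mm deep (x -0.18 to -0.07), 236 mm wide, and rises 0.1 rad from front to back. On it, from y plus to minus: black mains rocker (y 0.080), small round keep-warm key (y 0.030), dark display (fixed), large oblong start key (y -0.075); the lid release pad lies at its back, y 0.
- lid (a joint): Round white lid, 250 mm across, 26 to 34 mm thick; hinge line along y at cooker frame x 0.165, z 0.165. 0 = shut, grows as the front rises; starts at 0.28 to 0.42 rad. A spring holds it up: it yields to 1 to 3 N at the front, then from 0.06 rad (12 mm to go) needs 5 to 9 N, snaps under a catch and stays at 0; let go before, it rises to about 0.2 rad.
- lid_press (a point): Point on the lid's upper face on its middle line, 40 mm behind the lid's front edge, 207 mm from the hinge line; it moves with the lid. With the lid shut it lies in the cooker frame at x -0.040, y 0, z 0.1945. z of this point is the lid's normal.
- release_key (a joint): White lid release pad, 18 x 40 mm, on the deck close in front of the lid, at cooker frame x -0.105, y 0, 7 mm above the deck. 0 = at rest, up to 0.26 rad when pushed down; pushing it (about 5 N) frees the lid again. It dips by itself as the lid snaps shut.
- rocker (a joint): Mains rocker, black, 44 mm front to back and 26 mm wide, pivot at cooker frame x -0.130, y 0.080. 0 = off: the front half (nearer the cooker's front) stands up; 0.28 rad = on: the front half lies parallel to the deck. It is an over-centre switch: 3 to 5 N on the raised half tips it, past the middle it snaps over and stays.
- rocker_on (a point): On the upper face of the rocker's front half, in the middle of its width, 15 mm in front of the pivot: the spot to press. 10 mm above the deck when off, it goes down 4 mm as the rocker tips to on.
- start_key (a joint): Travel of the start key in m, straight into the deck: 0 = up, 0.004 = fully down; spring return, 1.5 N to start moving and 4.5 N fully down.
- start_key_top (a point): Centre of the upper face of the start key: white oblong key, 26 mm front to back, 44 mm wide, 7 mm above the deck when up.
- warm_key (a joint): Travel of the keep-warm key in m, 0 = up, 0.004 = down; not to be pressed.
- warm_key_top (a point): Centre of the upper face of the keep-warm key: white, round, 16 mm across, 6 mm above the deck.
- spread_jar: Closed jar of nut spread, 92 mm across, 142 mm high, standing beside the cooker; origin under its centre. Leave it.
- rice_cup: Empty clear measuring cup, 72 mm across, 80 mm high; origin under its centre. Leave it.
- oat_carton: Food carton, 55 x 130 mm, 175 mm high, upright; origin under its centre. Leave it.

How it is judged (in metres and radians):
On the way, in this order (a step that is already met when the one before it is completed fails the run):
1. the lid is clicked shut and stays so with the fingers off the cooker (value of joint lid below 0.015 rad and contact force between the fingers and cooker below 0.5 N), for 0.2 s.
2. the mains rocker is tipped to on (value of joint rocker above 0.22 rad and value of joint lid below 0.015 rad), for 0.1 s.
3. the start key is pressed down, the lid shut and the rocker on (all of step 2 and value of joint start_key above 0.003 m), for 0.05 s.
At the end, for the whole second after the job is handed in: The lid is latched shut (within 0.015 rad), the rocker is on (beyond 0.22 rad), the start and keep-warm keys are up again, the cooker is at rest within 30 mm of where it stood, and jar, cup and carton are within 30 mm of where they stood (all of step 2 and value of joint each of start_key, warm_key below 0.001 m and linear speed of cooker below 0.01 m/s and distance of each of cooker, spread_jar, rice_cup, oat_carton from where it was at the start of the episode below 0.03 m); the robot touches nothing.
It fails at once if start pressed before the lid is shut (value of joint start_key above 0.002 m and value of joint lid above 0.03 rad).
It fails at once if start pressed before the mains rocker is on (value of joint start_key above 0.002 m and value of joint rocker below 0.14 rad).
It fails at once if keep-warm key pressed (value of joint warm_key above 0.002 m).
It fails at once if cooker lifted, tipped or shoved (height (world z) of cooker above 0.01 m or angle between cooker's own z axis and vertical above 0.1 rad or distance of cooker from where it was at the start of the episode above 0.03 m).
It fails at once if jar, cup or carton lifted, knocked over or pushed away (distance of any of spread_jar, rice_cup, oat_carton from where it was at the start of the episode above 0.03 m or angle between any of spread_jar, rice_cup, oat_carton's own z axis and vertical above 0.5 rad).
It also fails if it takes over 54 s, if anything falls off the work surface, if the arm or the gripper's body presses on something with over 40 N, if the wrist force passes 120 N, or if a joint passes its speed limit or range.

ROBOT

A 6-joint arm with a two-finger parallel gripper is mounted at the origin on the work surface. World frame = base frame: x ahead of the robot, y to its left, z up, the work surface at z = 0. Lengths are in mm, angles in rad, forces in N, time in s.
With the tool pointing down it reaches from about 350 to 975 mm from the base axis. Payload 7.1 kg.
Tool frame: the origin (TCP) lies between the finger pads; the fingertips stand 8 mm ahead of it and the grasp point (between the pads) lies 11 mm behind it; x points along the fingers, y is the direction in which the jaws open and shut, and the axes are right-handed (so a half turn about x gives the same grasp; the last joint's range is limited). The gripper opens to 88 mm and grips with 3 to 60 N. Pads are 20 mm wide; open, the fingers measure 115 mm over their backs; the gripper's body (75 mm by 178 mm) begins 61 mm behind the grasp point.
Start: joints at [1.193, 0.423, 1.63, -0, 1.089, -0.019], TCP at [219.437, 585.194, 201.075] pointing down, gripper open.
Joint ranges: [-3, 3], [-0.9, 2.11], [0.09, 2.58], [-1.31, 4.45], [0.11, 2.69], [-2.54, 2.54]. Speed limits (rad/s): [2.39, 2.39, 3.01, 3.14, 3.14, 3.14].

INTERFACE

Orientations are given as a rotation vector (axis times angle).
In Python, from workcell import ctrl gives the robot as it stands.
- The arm moves only by the tool apply_moves, never from a script. Its argument "increments" is a list of rows, each an object with "gripper": the opening in per cent of the stroke, from 0 (shut) to 100 (fully open); "delta_pos": the shift along the tool's x, y, z in cm, a list of three; "dr": the turn, a rotation vector about the tool's x, y, z in rad, a list of three. In form: [{"gripper": gripper, "delta_pos": [dx, dy, dz], "dr": [ax, ay, az]}, ...]. A call has exactly 5 rows; each row shifts and turns the commanded pose from where the row before left it, along the tool's axes as they then stand; what a row does not reach is not made up. A row lasts 1/12 s, in which the tool goes at most 41.7 mm and 7.16 degrees, less where a joint would pass 70% of its speed; a pose out of reach is approached as far as the arm can. A call with a gripper value outside its range is refused whole. The fingers move at their own pace and stop on an object; the grip force is fixed at half the most. Time passes only in rows, so rows that do not move let the fingers close, or fill a call up. It gives the time, the measured TCP pose, the force and the opening at its end, in the units of the state.
- ctrl.get_obs(): the state, without advancing time (a new reading comes with each control period).
- ctrl.get_image(name): name is "scene" or "top" or "wrist"; returns a dict with "img" (420x560x3 uint8, red, green, blue), "range_z" (420x560 float32, mm along the optical axis (not along the pixel's ray), 0 where there is no reading), "mtx" (3x3 intrinsics, pixels), "rvec" (rotation vector, rad) and "tvec" (3), from world to camera coordinates, as OpenCV has them. Camera axes: x right, y down, z forward; pixel columns grow to the right and rows downward; lengths in mm; the calibration is good to about 2 mm. A picture is of the moment at which its call begins.
- ctrl.close_job(): hands the job in, once; it reports no verdict.
The state is a dict: "t": time; "qpos": joint angles; "qvel": joint speeds; "joint_torque": joint torques, N m; "ee_pos": TCP position; "orientation": TCP orientation; "ft_force": force on the tool from outside, world axes, zero at the start; "moment": the same for the moment, N m; "width": finger opening in mm.
Only numpy, scipy, OpenCV 4.12 (cv2) and the standard library are available. Lean on these libraries where they do the work, as an engineer would, in place of code of your own. Each camera call takes 0.05 s, during which the arm holds its last target. There are 200 camera calls.

## Working session

There is one attempt and no reset: what is moved stays moved. The work goes in short steps, Python scripts to look and compute and a tool call to move; the robot and the scene stay as the last step left them, time stands still between calls to the robot, and variables do not carry over. Pictures are saved under pics/ and viewed, about 8 in all and at most 12, crops included, and the job is handed in when it is done.

Besides the shell and the picture viewer there is one more tool, called after ">>>" in YAML: its name, and indented under it one key for each argument. apply_moves: Moves the arm, as the interface text tells. Its arguments: {"type":"object","properties":{"increments":{"type":"array","items":{"type":"object","properties":{"gripper":{"type":"number"},"delta_pos":{"type":"array","items":{"type":"number"}},"dr":{"type":"array","items":{"type":"number"}}}}}},"required":["increments"]}

```bash
mkdir -p pics; cat > h.py <<'E'
import numpy as np,cv2
from workcell import ctrl
def cam(n):
    d=ctrl.get_image(n);R=cv2.Rodrigues(np.array(d['rvec'],float))[0];t=np.array(d['tvec'],float).ravel()
    K=np.array(d['mtx']);z=d['range_z'];v,u=np.mgrid[:z.shape[0],:z.shape[1]]
    P=np.stack([(u-K[0,2])/K[0,0]*z,(v-K[1,2])/K[1,1]*z,z],-1)
    W=(P-t)@R; W[z==0]=np.nan
    return d,W
E
python3 - <<'E'
from h import *
ims=[]
for n in('scene','top'):
    d,W=cam(n);np.savez(f'{n}.npz',W=W,img=d['img']);cv2.imwrite(f'pics/{n}0.png',d['img'][:,:,::-1])
o=ctrl.get_obs();print(o)
E
```

```text
{'t': 0.1, 'qpos': array([ 1.19299252e+00,  4.23742080e-01,  1.63055860e+00, -2.21350234e-05,
        1.08859413e+00, -1.89955743e-02]), 'qvel': array([-1.02337912e-03, -1.04142532e-03, -8.08578381e-04, -1.20201590e-03,
        1.97886583e-03,  5.41213815e-05]), 'joint_torque': array([ 7.95476117e-04, -5.45613492e+01, -2.74321103e+01,  6.45163399e-02,
        1.88376044e-02, -3.38658970e-05]), 'ee_pos': array([219.26988794, 584.74245195, 200.41499697]), 'orientation': array([ 0.28052478,  1.55263832, -0.28254508]), 'ft_force': array([-0.67504479,  0.51589499,  0.1693847 ]), 'moment': array([-0.05353531,  0.02121433,  0.01354298]), 'width': 88.11594198726327}
```

View pics/scene0.png

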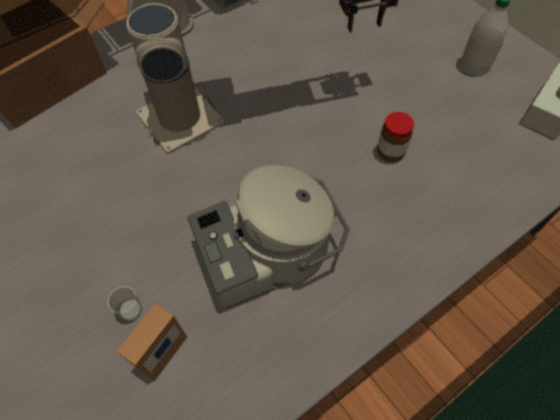

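View pics/top0.png

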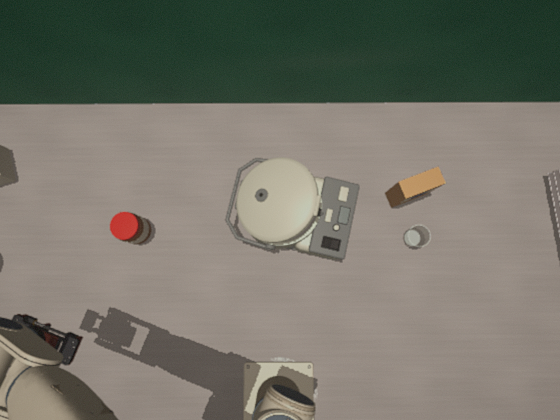

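The scene and top views show the cooker in the middle. In the top view the deck is on its right: rocker (331,243), warm key (336,227), pad (329,215), start key (343,194). The lid is centred near (280,200), and the carton and cup are at (415,187) and (417,237).

```bash
python3 - <<'E'
from h import *
for n,px in(('top',dict(rock=(331,243),warm=(336,227),rel=(329,215),disp=(344,215),start=(343,194),jar=(125,226),cart=(420,182),cup=(417,237),lidfront=(316,208))),('scene',dict(rock=(208,218),warm=(213,236),rel=(228,240),disp=(213,253),start=(227,270)))):
    f=np.load(n+'.npz');W=f['W']
    for k,(u,v) in px.items(): print(n,k,np.nanmedian(W[v-1:v+2,u-1:u+2].reshape(-1,3),0).round(1))
# lid max, table
f=np.load('top.npz');W=f['W'];img=f['img']
print('table z',np.nanmedian(W[280:290,380:480,2]))
# grey deck mask: z 125-165 region
def seg(W,img):
    m=(W[...,2]>120)&(W[...,2]<170)&(W[...,0]>350)&(W[...,0]<800)&(W[...,1]<0)&(W[...,1]>-330)
    g=img.astype(int);b=g.sum(-1)/3
    return m,b
for n in('top','scene'):
    f=np.load(n+'.npz');W=f['W'];img=f['img'];m,b=seg(W,img)
    m2=(m&(b<130)).astype(np.uint8)
    nl,l,s,c=cv2.connectedComponentsWithStats(m2)
    k=1+np.argmax(s[1:,4]);mm=l==k
    P=W[mm];r=cv2.minAreaRect(P[:,:2].astype(np.float32));print(n,s[k],r)
    A=np.c_[P[:,:2],np.ones(len(P))];print(np.linalg.lstsq(A,P[:,2],rcond=None)[0])
    # white blobs inside rect
    hull=cv2.convexHull(np.argwhere(mm)[:,::-1].astype(np.int32));hm=np.zeros(mm.shape,np.uint8);cv2.fillConvexPoly(hm,hull,1)
    wm=((hm>0)&(b>140)).astype(np.uint8)
    nl,l,s,c=cv2.connectedComponentsWithStats(wm)
    for i in range(1,nl):
        if s[i,4]>8: print(' white',c[i].round(1),s[i,4],np.nanmean(W[l==i],0).round(1))
    bm=((hm>0)&(b<35)).astype(np.uint8)
    nl,l,s,c=cv2.connectedComponentsWithStats(bm)
    for i in range(1,nl):
        if s[i,4]>8: print(' black',c[i].round(1),s[i,4],np.nanmean(W[l==i],0).round(1))
    u0,v0=(220,140) if n=='top' else (170,150)
    cv2.imwrite(f'pics/{n}c.png',cv2.resize(img[v0:v0+130,u0:u0+170,::-1],None,fx=4,fy=4,interpolation=cv2.INTER_CUBIC))
E
```

```text
top rock [ 471.4 -157.1  149.3]
top warm [ 518.7 -173.8  148.7]
top rel [ 555.4 -152.7  153.7]
top disp [ 555.9 -199.3  143.4]
top start [ 618.8 -196.8  151.6]
top jar [524.9 462.5 142.5]
top cart [ 650.8 -422.8  173.6]
top cup [ 502.6 -458.8    4. ]
top lidfront [ 557.1 -103.7  271.7]
scene rock [ 471.2 -157.9  148.4]
scene warm [ 522.8 -175.8  148.6]
scene rel [ 556.8 -151.8  153.2]
scene disp [ 561.6 -200.4  143.6]
scene start [ 622.  -197.8  147.9]
table z 0.2266739418017207
top [ 279  177   81   83 2640] ((558.30810546875, -126.75192260742188), (201.32839965820312, 239.55418395996094), 76.7671127319336)
[2.30511150e-02 1.12636317e-01 1.51547002e+02]
 white [305.3 213.9] 649 [543.3 -75.3 260.4]
 white [343.2 193.3] 123 [ 621.6 -197.7  149.3]
 white [328.3 214.9] 79 [ 555.4 -151.   152.4]
 white [304.  238.7] 245 [484.5 -77.6 144.3]
 white [336. 227.] 21 [ 519.3 -173.8  148.6]
scene [ 188  200  131   94 5151] ((578.4340209960938, -98.80528259277344), (262.0949401855469, 256.7451477050781), 76.65471649169922)
[-1.56498353e-03  7.20479158e-02  1.57736580e+02]
 white [233.9 210.9] 28 [490.1 -91.  142.6]
 white [268.3 226.9] 394 [639.5 -82.  265.2]
 white [227.7 239.8] 39 [ 556.2 -152.4  152.2]
 white [226.5 269.9] 97 [ 621.7 -198.8  149.2]
 white [260.  267.5] 71 [ 656.5 -125.5  127.2]
 black [208.2 219.2] 222 [ 474.6 -159.2  148.6]
 black [239.8 232. ] 38 [ 562.5 -118.6  165.6]
```

View pics/topc.png

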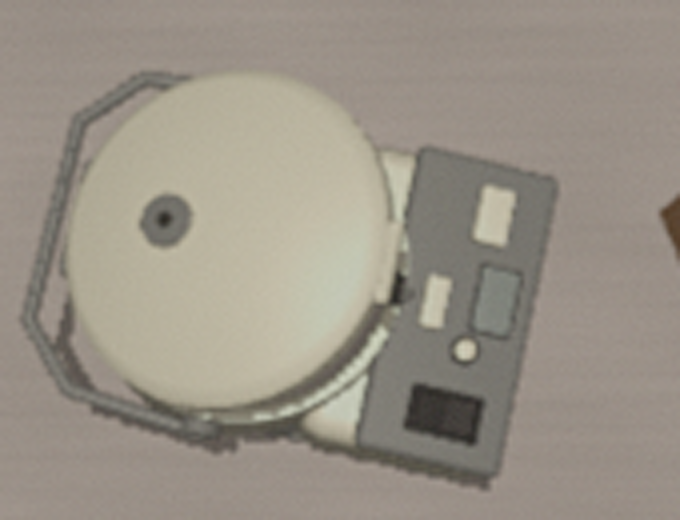

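The crop agrees with the numbers: rocker, warm key, pad and start key lie on the deck at yaw ≈ 1.34, with the cooker origin near (580,-50). Next I'll work out the tool axes and targets.

```bash
cat >> h.py <<'E'
yaw=1.34;c,s=np.cos(yaw),np.sin(yaw);Rc=np.array([[c,-s,0],[s,c,0],[0,0,1]]);O=np.array([579.7,-49.5,0])
def tgt(p): # fingertip target in cooker frame (mm) -> tool-frame cm shift
    o=ctrl.get_obs();R=cv2.Rodrigues(o['orientation'])[0];w=O+Rc@np.array(p,float)
    tip=o['ee_pos']+R[:,0]*8
    return (R.T@(w-tip)/10).round(2),w.round(1),(Rc.T@(tip-O)).round(1)
E
python3 - <<'E'
from h import *
o=ctrl.get_obs();print(cv2.Rodrigues(o['orientation'])[0].round(3))
for p in((-15,0,330),(-15,0,275),(-40,0,194)): print(tgt(p))
f=np.load('top.npz');W=f['W'].reshape(-1,3);L=(W-O)@Rc
m=(abs(L[:,1])<12)&(L[:,2]>180)&(abs(L[:,0])<190)
for x in range(-120,160,20):
    k=m&(abs(L[:,0]-x)<6)
    if k.any(): print(x,np.median(L[k,2]).round(1))
E
```

```text
[[-0.     0.351  0.936]
 [-0.001  0.936 -0.351]
 [-1.    -0.001 -0.   ]]
(array([-13.7 , -48.23,  56.21]), array([576.3, -64.1, 330. ]), array([535. , 496. , 192.4]))
(array([ -8.2 , -48.23,  56.21]), array([576.3, -64.1, 275. ]), array([535. , 496. , 192.4]))
(array([ -0.09, -50.7 ,  56.53]), array([570.5, -88.4, 194. ]), array([535. , 496. , 192.4]))
-60 271.1
-40 276.5
-20 273.1
0 267.6
20 262.1
40 253.1
60 245.4
80 238.4
100 231.8
120 220.0
140 208.7
```

>>> apply_moves:
  increments:
    - {"gripper":0,"delta_pos":[-2.8,0,0],"dr":[0,0,0]}
    - {"gripper":0,"delta_pos":[-2.8,0,0],"dr":[0,0,0]}
    - {"gripper":0,"delta_pos":[-2.8,0,0],"dr":[0,0,0]}
    - {"gripper":0,"delta_pos":[-2.8,0,0],"dr":[0,0,0]}
    - {"gripper":0,"delta_pos":[-2.8,0,0],"dr":[0,0,0]}

```text
t: 0.52
ee_pos: [219.3, 584.8, 341.9]
orientation: [0.281, 1.553, -0.282]
ft_force: [-0.0, 1.6, -0.0]
width: 57.5
```

>>> apply_moves:
  increments:
    - {"gripper":0,"delta_pos":[0,-2.4,2.8],"dr":[0,0,0]}
    - {"gripper":0,"delta_pos":[0,-2.4,2.8],"dr":[0,0,0]}
    - {"gripper":0,"delta_pos":[0,-2.4,2.8],"dr":[0,0,0]}
    - {"gripper":0,"delta_pos":[0,-2.4,2.8],"dr":[0,0,0]}
    - {"gripper":0,"delta_pos":[0,-2.4,2.8],"dr":[0,0,0]}

```text
t: 0.93
ee_pos: [308.6, 421.9, 340.7]
orientation: [0.281, 1.553, -0.282]
ft_force: [0.8, 0.4, -0.1]
width: 24.5
```

>>> apply_moves:
  increments:
    - {"gripper":0,"delta_pos":[0,-2.4,2.8],"dr":[0,0,0]}
    - {"gripper":0,"delta_pos":[0,-2.4,2.8],"dr":[0,0,0]}
    - {"gripper":0,"delta_pos":[0,-2.4,2.8],"dr":[0,0,0]}
    - {"gripper":0,"delta_pos":[0,-2.4,2.8],"dr":[0,0,0]}
    - {"gripper":0,"delta_pos":[0,-2.4,2.8],"dr":[0,0,0]}

```text
t: 1.35
ee_pos: [397.6, 260.4, 340.9]
orientation: [0.281, 1.553, -0.282]
ft_force: [0.1, -0.1, -1.2]
width: 0.8
```

>>> apply_moves:
  increments:
    - {"gripper":0,"delta_pos":[0,-2.4,2.8],"dr":[0,0,0]}
    - {"gripper":0,"delta_pos":[0,-2.4,2.8],"dr":[0,0,0]}
    - {"gripper":0,"delta_pos":[0,-2.4,2.8],"dr":[0,0,0]}
    - {"gripper":0,"delta_pos":[0,-2.4,2.8],"dr":[0,0,0]}
    - {"gripper":0,"delta_pos":[0,-2.4,2.8],"dr":[0,0,0]}

```text
t: 1.77
ee_pos: [486.6, 98.8, 340.9]
orientation: [0.282, 1.553, -0.282]
ft_force: [-0.5, 1.1, -0.6]
width: 0.5
```

>>> apply_moves:
  increments:
    - {"gripper":0,"delta_pos":[0,-2.4,2.8],"dr":[0,0,0]}
    - {"gripper":0,"delta_pos":[0,-2.4,2.8],"dr":[0,0,0]}
    - {"gripper":0,"delta_pos":[0,-2.4,2.8],"dr":[0,0,0]}
    - {"gripper":0,"delta_pos":[0,-2.4,2.8],"dr":[0,0,0]}
    - {"gripper":0,"delta_pos":[0,-2.4,2.8],"dr":[-0.12,0,0]}

```text
t: 2.18
ee_pos: [575.5, -62.7, 340.7]
orientation: [0.188, 1.563, -0.188]
ft_force: [0.3, 1.0, 0.8]
width: 0.6
```

```bash
python3 - <<'E'
from h import *
o=ctrl.get_obs();print(o['t'],o['qpos'].round(2),o['ft_force'].round(2),o['width']);print(cv2.Rodrigues(o['orientation'])[0].round(3))
for p in((-15,0,275),(-40,0,194)): print(tgt(p))
E
```

```text
2.1833 [-0.13  0.23  1.58  0.    1.33 -1.46] [0.34 0.98 0.81] 0.6085965844119658
[[-0.001  0.237  0.971]
 [ 0.     0.971 -0.237]
 [-1.     0.    -0.001]]
(array([ 5.77, -0.12,  0.11]), array([576.3, -64.1, 275. ]), array([-13.8,   1. , 332.7]))
(array([13.87, -2.62,  0.14]), array([570.5, -88.4, 194. ]), array([-13.8,   1. , 332.7]))
```

>>> apply_moves:
  increments:
    - {"gripper":0,"delta_pos":[1.5,0,0],"dr":[0,0,0]}
    - {"gripper":0,"delta_pos":[1.5,0,0],"dr":[0,0,0]}
    - {"gripper":0,"delta_pos":[1.2,0,0],"dr":[0,0,0]}
    - {"gripper":0,"delta_pos":[0.8,0,0],"dr":[0,0,0]}
    - {"gripper":0,"delta_pos":[0.6,0,0],"dr":[0,0,0]}

```text
t: 2.6
ee_pos: [574.6, -60.5, 283.9]
orientation: [0.187, 1.564, -0.187]
ft_force: [-0.6, 0.2, 0.2]
width: 0.5
```

>>> apply_moves:
  increments:
    - {"gripper":0,"delta_pos":[0.6,-0.2,0],"dr":[0,0,0]}
    - {"gripper":0,"delta_pos":[0.6,-0.2,0],"dr":[0,0,0]}
    - {"gripper":0,"delta_pos":[0.6,-0.2,0],"dr":[0,0,0]}
    - {"gripper":0,"delta_pos":[0.6,-0.2,0],"dr":[0,0,0]}
    - {"gripper":0,"delta_pos":[0.6,-0.2,0],"dr":[0,0,0]}

```text
t: 3.02
ee_pos: [572.9, -70.7, 254.8]
orientation: [0.187, 1.562, -0.187]
ft_force: [-0.2, 0.7, 0.2]
width: 0.5
```

>>> apply_moves:
  increments:
    - {"gripper":0,"delta_pos":[0.6,-0.2,0],"dr":[0,0,0]}
    - {"gripper":0,"delta_pos":[0.6,-0.2,0],"dr":[0,0,0]}
    - {"gripper":0,"delta_pos":[0.6,-0.2,0],"dr":[0,0,0]}
    - {"gripper":0,"delta_pos":[0.6,-0.2,0],"dr":[0,0,0]}
    - {"gripper":0,"delta_pos":[0.6,-0.1,0],"dr":[0,0,0]}

```text
t: 3.43
ee_pos: [570.8, -79.8, 224.6]
orientation: [0.187, 1.562, -0.188]
ft_force: [-0.4, -1.0, 2.6]
width: 0.3
```

>>> apply_moves:
  increments:
    - {"gripper":0,"delta_pos":[0.4,-0.1,0],"dr":[0,0,0]}
    - {"gripper":0,"delta_pos":[0.4,-0.1,0],"dr":[0,0,0]}
    - {"gripper":0,"delta_pos":[0.4,0,0],"dr":[0,0,0]}
    - {"gripper":0,"delta_pos":[0.4,0,0],"dr":[0,0,0]}
    - {"gripper":0,"delta_pos":[0.3,0,0],"dr":[0,0,0]}

```text
t: 3.85
ee_pos: [570.3, -81.3, 205.7]
orientation: [0.187, 1.563, -0.187]
ft_force: [-0.0, -2.1, 1.8]
width: 0.3
```

>>> apply_moves:
  increments:
    - {"gripper":0,"delta_pos":[0.2,0,0],"dr":[0,0,0]}
    - {"gripper":0,"delta_pos":[0.1,0,0],"dr":[0,0,0]}
    - {"gripper":0,"delta_pos":[0.1,0,0],"dr":[0,0,0]}
    - {"gripper":0,"delta_pos":[0,0,0],"dr":[0,0,0]}
    - {"gripper":0,"delta_pos":[0,0,0],"dr":[0,0,0]}

```text
t: 4.27
ee_pos: [570.3, -81.1, 202.0]
orientation: [0.188, 1.563, -0.187]
ft_force: [0.5, -0.6, -0.3]
width: 0.4
```

>>> apply_moves:
  increments:
    - {"gripper":0,"delta_pos":[0.1,0,0],"dr":[0,0,0]}
    - {"gripper":0,"delta_pos":[0.1,0,0],"dr":[0,0,0]}
    - {"gripper":0,"delta_pos":[0.1,0,0],"dr":[0,0,0]}
    - {"gripper":0,"delta_pos":[0,0,0],"dr":[0,0,0]}
    - {"gripper":0,"delta_pos":[0,0,0],"dr":[0,0,0]}

```text
t: 4.68
ee_pos: [570.3, -81.2, 199.0]
orientation: [0.188, 1.563, -0.187]
ft_force: [-0.2, -1.3, 0.8]
width: 0.2
```

>>> apply_moves:
  increments:
    - {"gripper":0,"delta_pos":[0.1,0,0],"dr":[0,0,0]}
    - {"gripper":0,"delta_pos":[0.1,0,0],"dr":[0,0,0]}
    - {"gripper":0,"delta_pos":[0.1,0,0],"dr":[0,0,0]}
    - {"gripper":0,"delta_pos":[0,0,0],"dr":[0,0,0]}
    - {"gripper":0,"delta_pos":[0,0,0],"dr":[0,0,0]}

```text
t: 5.1
ee_pos: [570.2, -81.1, 195.9]
orientation: [0.188, 1.563, -0.187]
ft_force: [-0.9, -1.6, 0.7]
width: 0.5
```

```bash
python3 - <<'E'
from h import *
o=ctrl.get_obs();print(o['t'],o['ft_force'].round(2),o['ee_pos'].round(1))
d,W=cam('scene');cv2.imwrite('pics/s1.png',cv2.resize(d['img'][130:300,150:376,::-1],None,fx=3,fy=3,interpolation=cv2.INTER_CUBIC))
d,W=cam('top');L=(W.reshape(-1,3)-O)@Rc
for x in range(-110,160,20):
  print(x,[round(float(np.nanmedian(L[(abs(L[:,1]-y)<10)&(L[:,2]>120)&(L[:,2]<235)&(abs(L[:,0]-x)<6),2])),1) for y in(-50,0,50)])
E
```

```text
5.1 [-0.9  -1.62  0.73] [570.2 -81.1 195.9]
-110 [nan, 153.6, nan]
-90 [nan, 146.8, nan]
-70 [nan, nan, nan]
-50 [nan, nan, nan]
-30 [nan, nan, nan]
-10 [nan, 220.2, nan]
10 [nan, 219.2, nan]
30 [nan, nan, 214.8]
50 [nan, nan, 212.5]
70 [209.7, 213.5, 210.1]
90 [206.5, 211.5, 206.5]
110 [202.4, 204.6, 203.2]
130 [197.7, 199.3, 198.2]
150 [189.5, 195.1, 191.8]
  return np.nanmean(a, axis, out=out, keepdims=keepdims)
```

View pics/s1.png

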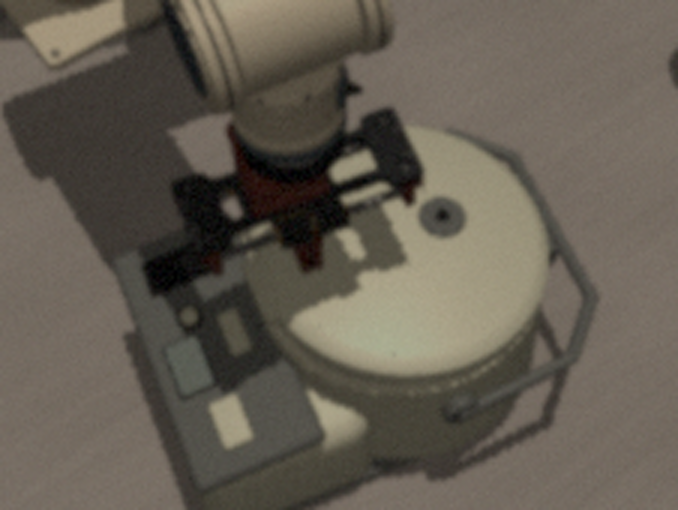

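```bash
python3 - <<'E'
from h import *
print(tgt((0,0,0))[2])
for n,f in(('scene',1),('top',1)):
    W0=np.load(n+'.npz')['W'];d,W=cam(n);np.savez(n+'1.npz',W=W,img=d['img'])
    def lid(W):
        L=(W.reshape(-1,3)-O)@Rc
        return L
    A=lid(W0);B=lid(W)
    # profile: lid regions away from arm: |y| 60..100
    for nm,X in(('before',A),('now',B)):
        print(n,nm,[(x,round(float(np.median(z)),1)) for x in range(-60,150,30) for z in [X[(X[:,1]<-55)&(X[:,1]>-85)&(X[:,2]>165)&(X[:,2]<300)&(abs(X[:,0]-x)<8),2]] if len(z)>3])
    if n=='scene':
        for v in range(205,232,3): print(v,[(B.reshape(420,560,3)[v,u]).round(0).tolist() for u in(247,254,261)])
        K=np.array(d['mtx']);o=ctrl.get_obs();R=cv2.Rodrigues(o['orientation'])[0]
        print(cv2.projectPoints((o['ee_pos']+R[:,0]*8)[None],np.array(d['rvec']),np.array(d['tvec']),K,None)[0].ravel())
E
```

```text
[-32.9   2.  188. ]
scene before [(-60, 166.1), (-30, 260.2), (0, 263.0), (30, 253.0), (60, 242.4), (90, 229.7), (120, 214.9)]
scene now [(-60, 199.4), (-30, 213.6), (0, 212.7), (30, 211.5), (60, 208.0), (90, 203.4), (120, 198.0)]
205 [[-51.0, -28.0, 326.0], [-36.0, -31.0, 320.0], [-19.0, -31.0, 309.0]]
208 [[-52.0, -31.0, 318.0], [-36.0, -30.0, 307.0], [-6.0, 16.0, 216.0]]
211 [[-53.0, -29.0, 303.0], [-31.0, -9.0, 257.0], [-9.0, 7.0, 218.0]]
214 [[-43.0, 14.0, 215.0], [-32.0, -7.0, 241.0], [-13.0, -2.0, 219.0]]
217 [[-46.0, 5.0, 217.0], [-33.0, -8.0, 228.0], [-15.0, -9.0, 217.0]]
220 [[-49.0, -3.0, 217.0], [-34.0, -8.0, 215.0], [-18.0, -16.0, 216.0]]
223 [[-52.0, -9.0, 214.0], [-37.0, -16.0, 215.0], [-22.0, -24.0, 217.0]]
226 [[-55.0, -17.0, 215.0], [-40.0, -25.0, 216.0], [-25.0, -31.0, 217.0]]
229 [[-58.0, -24.0, 213.0], [-43.0, -33.0, 217.0], [-28.0, -39.0, 217.0]]
[253.39521237 221.92483856]
top before [(-30, 265.2), (0, 263.0), (30, 254.3), (60, 242.6), (90, 229.0), (120, 214.5)]
top now [(60, 208.5), (90, 203.9), (120, 198.0)]
```

The scene crop shows the closed fingers on the lid at about (312,265). The lid surface still reads about 217 mm high near the finger, so it isn't shut, and that disagrees with a tip height of 188 mm. I'll check with the wrist camera.

```bash
python3 - <<'E'
from h import *
d,W=cam('wrist');cv2.imwrite('pics/w1.png',d['img'][:,:,::-1])
o=ctrl.get_obs();print(o['ft_force'].round(2),o['joint_torque'].round(2),o['moment'].round(2))
B=(W-O)@Rc
for v in range(20,420,40): print(v,[B[v,u].round(0).tolist() for u in(80,200,280,360,480)])
E
```

```text
[ 0.37 -0.33  0.74] [  0.12 -49.   -25.96   0.05   0.13  -0.  ] [-0.03  0.02  0.01]
20 [[-219.0, 159.0, 0.0], [-107.0, 158.0, -2.0], [-32.0, 157.0, 1.0], [2.0, 111.0, 203.0], [54.0, 110.0, 204.0]]
60 [[-153.0, 104.0, 141.0], [-79.0, 103.0, 148.0], [-33.0, 95.0, 201.0], [1.0, 93.0, 212.0], [55.0, 94.0, 205.0]]
100 [[-151.0, 81.0, 152.0], [-81.0, 80.0, 148.0], [-33.0, 77.0, 213.0], [2.0, 77.0, 214.0], [56.0, 77.0, 207.0]]
140 [[-161.0, 57.0, 139.0], [-82.0, 57.0, 149.0], [-33.0, 60.0, 215.0], [2.0, 60.0, 215.0], [57.0, 59.0, 210.0]]
180 [[-165.0, 31.0, 139.0], [-84.0, 32.0, 148.0], [-33.0, 43.0, 215.0], [3.0, 42.0, 216.0], [59.0, 41.0, 212.0]]
220 [[-168.0, 4.0, 140.0], [-72.0, 22.0, 208.0], [-33.0, 24.0, 216.0], [3.0, 24.0, 218.0], [62.0, 22.0, 210.0]]
260 [[-173.0, -25.0, 139.0], [-73.0, 2.0, 209.0], [-33.0, 7.0, 222.0], [4.0, 5.0, 217.0], [65.0, 1.0, 210.0]]
300 [[-179.0, -57.0, 136.0], [-49.0, 35.0, 313.0], [-34.0, -15.0, 218.0], [-18.0, 35.0, 314.0], [67.0, -20.0, 210.0]]
340 [[-73.0, 28.0, 316.0], [-47.0, 32.0, 322.0], [-33.0, 28.0, 317.0], [-19.0, 32.0, 322.0], [6.0, 28.0, 316.0]]
380 [[-274.0, -233.0, 2.0], [-48.0, 24.0, 322.0], [-34.0, -63.0, 215.0], [-19.0, 24.0, 323.0], [76.0, -71.0, 206.0]]
```

View pics/w1.png

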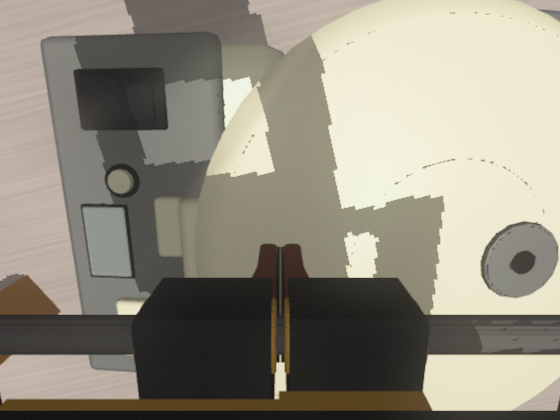

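The wrist view shows the fingers standing on the lid at (280,250), and its surface is at about 216 mm in all cameras. The lid still has about 20 mm to go, so the real contact is higher than the nominal tip. I'll keep pushing and watch the force.

>>> apply_moves:
  increments:
    - {"gripper":0,"delta_pos":[0.2,0,0],"dr":[0,0,0]}
    - {"gripper":0,"delta_pos":[0.2,0,0],"dr":[0,0,0]}
    - {"gripper":0,"delta_pos":[0.2,0,0],"dr":[0,0,0]}
    - {"gripper":0,"delta_pos":[0.2,0,0],"dr":[0,0,0]}
    - {"gripper":0,"delta_pos":[0,0,0],"dr":[0,0,0]}

```text
t: 5.77
ee_pos: [570.2, -81.3, 187.6]
orientation: [0.188, 1.563, -0.188]
ft_force: [-0.7, -0.1, 0.9]
width: 0.1
```

```bash
cat >> h.py <<'E'
def lidz(n='wrist'):
    d,W=cam(n);B=((W-O)@Rc).reshape(-1,3)
    return [(y,[round(float(np.median(z)),1) if len(z)>5 else None for x in(-60,-33,0,55) for z in [B[(abs(B[:,0]-x)<6)&(abs(B[:,1]-y)<5)&(B[:,2]>160)&(B[:,2]<290),2]]]) for y in(30,50,70)]
E
python3 - <<'E'
from h import *
print(lidz());o=ctrl.get_obs();print(o['ft_force'].round(2),o['ee_pos'].round(1))
E
```

```text
[(30, [206.6, 208.4, 209.8, 206.9]), (50, [201.4, 207.1, 208.2, 206.7]), (70, [195.9, 205.6, 206.3, 204.3])]
[-0.04 -1.47  1.72] [570.2 -81.2 187.8]
```

>>> apply_moves:
  increments:
    - {"gripper":0,"delta_pos":[0.2,0,0],"dr":[0,0,0]}
    - {"gripper":0,"delta_pos":[0.2,0,0],"dr":[0,0,0]}
    - {"gripper":0,"delta_pos":[0.2,0,0],"dr":[0,0,0]}
    - {"gripper":0,"delta_pos":[0.1,0,0],"dr":[0,0,0]}
    - {"gripper":0,"delta_pos":[0.1,0,0],"dr":[0,0,0]}

```text
t: 6.23
ee_pos: [570.3, -81.4, 180.0]
orientation: [0.187, 1.563, -0.188]
ft_force: [-0.1, -2.9, 3.4]
width: 0.9
```

>>> apply_moves:
  increments:
    - {"gripper":0,"delta_pos":[0.1,0,0],"dr":[0,0,0]}
    - {"gripper":0,"delta_pos":[0.1,0,0],"dr":[0,0,0]}
    - {"gripper":0,"delta_pos":[0.1,0,0],"dr":[0,0,0]}
    - {"gripper":0,"delta_pos":[0.1,0,0],"dr":[0,0,0]}
    - {"gripper":0,"delta_pos":[0.1,0,0],"dr":[0,0,0]}

```text
t: 6.65
ee_pos: [570.2, -81.0, 174.8]
orientation: [0.188, 1.563, -0.187]
ft_force: [-0.6, -1.4, 2.9]
width: -0.0
```

```bash
python3 - <<'E'
from h import *
print(lidz());o=ctrl.get_obs();print(o['ft_force'].round(2),o['ee_pos'].round(1))
E
```

```text
[(30, [191.9, 195.3, 199.0, 199.4]), (50, [187.8, 194.1, 197.3, 199.2]), (70, [181.4, 192.4, 195.2, 196.7])]
[ 0.73 -0.75  0.75] [570.2 -81.1 174.7]
```

>>> apply_moves:
  increments:
    - {"gripper":0,"delta_pos":[0.1,0,0],"dr":[0,0,0]}
    - {"gripper":0,"delta_pos":[0.1,0,0],"dr":[0,0,0]}
    - {"gripper":0,"delta_pos":[0.1,0,0],"dr":[0,0,0]}
    - {"gripper":0,"delta_pos":[0,0,0],"dr":[0,0,0]}
    - {"gripper":0,"delta_pos":[0,0,0],"dr":[0,0,0]}

```text
t: 7.12
ee_pos: [570.4, -81.1, 174.2]
orientation: [0.188, 1.562, -0.187]
ft_force: [-7.2, -0.3, 18.9]
width: 0.4
```

```bash
python3 - <<'E'
from h import *
print(lidz());o=ctrl.get_obs();print(o['ft_force'].round(2),o['ee_pos'].round(1))
E
```

```text
[(30, [191.7, 195.3, 198.9, 199.2]), (50, [187.5, 193.7, 197.0, 199.0]), (70, [181.1, 192.2, 195.0, 196.6])]
[-6.85 -0.23 18.91] [570.4 -81.1 174.2]
```

>>> apply_moves:
  increments:
    - {"gripper":0,"delta_pos":[-0.5,0,0],"dr":[0,0,0]}
    - {"gripper":0,"delta_pos":[-1.5,0,0],"dr":[0,0,0]}
    - {"gripper":0,"delta_pos":[-2,0,0],"dr":[0,0,0]}
    - {"gripper":0,"delta_pos":[-2,0,0],"dr":[0,0,0]}
    - {"gripper":0,"delta_pos":[0,0,0],"dr":[0,0,0]}

```text
t: 7.58
ee_pos: [572.4, -81.4, 235.6]
orientation: [0.187, 1.557, -0.187]
ft_force: [0.0, -0.7, 0.1]
width: 0.2
```

```bash
python3 - <<'E'
from h import *
print(lidz());o=ctrl.get_obs();print(o['ft_force'].round(2),o['ee_pos'].round(1))
d,W=cam('wrist');cv2.imwrite('pics/w2.png',d['img'][:,:,::-1]);np.savez('w2.npz',W=W)
# key positions again
img=d['img'].astype(int);b=img.sum(-1)/3;B=(W-O)@Rc
dk=(B[...,0]<-75)&(B[...,0]>-185)&(abs(B[...,1])<120)&(B[...,2]>120)&(B[...,2]<170)
for nm,m in(('white',dk&(b>130)),('black',dk&(b<45))):
    nl,l,s,c=cv2.connectedComponentsWithStats(m.astype(np.uint8))
    for i in range(1,nl):
        if s[i,4]>150:
            P=B[l==i];print(nm,c[i].round(),s[i,4],((P.min(0)+P.max(0))/2).round(1),P.max(0).round(0),P.min(0).round(0))
print(tgt((-147,80,0)),tgt((-133,-75,0)))
E
```

```text
[(30, [192.2, 195.4, 199.1, 199.5]), (50, [188.0, 194.3, 197.4, 199.4]), (70, [181.7, 192.7, 195.4, 197.0])]
[-0.63  0.48 -0.42] [571.5 -81.3 233.7]
white [205. 112.] 2191 [-87.8  71.8 147.6] [-75. 100. 150.] [-101.   44.  145.]
white [129. 223.] 2021 [-150.2  -10.9  144.4] [-136.   13.  148.] [-164.  -35.  141.]
white [146. 287.] 494 [-138.2  -66.3  146.3] [-125.  -52.  152.] [-151.  -81.  141.]
black [145. 121.] 156 [-124.7   68.1  148.2] [-111.   72.  152.] [-139.   64.  144.]
black [146. 168.] 185 [-134.4   31.5  144.4] [-125.   42.  147.] [-144.   21.  142.]
(array([ 22.41, -11.48,  -7.76]), array([ 468.2, -174.3,    0. ]), array([-32.9,   1.7, 224.2])) (array([22.43, -9.96,  7.73]), array([ 622.3, -196.1,    0. ]), array([-32.9,   1.7, 224.2]))
```

View pics/w2.png

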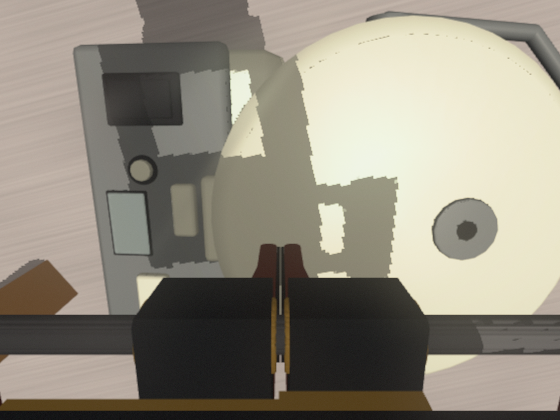

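The view shows the lid down flat with the fingers off it, and the surface readings haven't changed, so it is latched. Next is the rocker, at (143,99) in the picture.

>>> apply_moves:
  increments:
    - {"gripper":0,"delta_pos":[0,-2.3,-1.55],"dr":[0,0,0]}
    - {"gripper":0,"delta_pos":[0,-2.3,-1.55],"dr":[0,0,0]}
    - {"gripper":0,"delta_pos":[0,-2.3,-1.55],"dr":[0,0,0]}
    - {"gripper":0,"delta_pos":[0,-2.3,-1.55],"dr":[0,0,0]}
    - {"gripper":0,"delta_pos":[0,-2.3,-1.55],"dr":[0,0,0]}

```text
t: 8.1
ee_pos: [465.8, -174.8, 230.4]
orientation: [0.188, 1.565, -0.187]
ft_force: [-0.7, -0.3, 0.3]
width: 0.3
```

>>> apply_moves:
  increments:
    - {"gripper":0,"delta_pos":[1.5,0,0],"dr":[0,0,0]}
    - {"gripper":0,"delta_pos":[1.5,0,0],"dr":[0,0,0]}
    - {"gripper":0,"delta_pos":[1.5,0,0],"dr":[0,0,0]}
    - {"gripper":0,"delta_pos":[0.8,0,0],"dr":[0,0,0]}
    - {"gripper":0,"delta_pos":[0,0,0],"dr":[0,0,0]}

```text
t: 8.52
ee_pos: [465.8, -173.9, 176.3]
orientation: [0.189, 1.568, -0.187]
ft_force: [-0.9, 1.4, -0.1]
width: 0.4
```

```bash
python3 - <<'E'
from h import *
o=ctrl.get_obs();print(o['ft_force'].round(2),o['ee_pos'].round(1));print(tgt((-147,80,151)))
d,W=cam('wrist');cv2.imwrite('pics/w3.png',d['img'][:,:,::-1])
B=(W-O)@Rc
for v in range(200,320,10): print(v,[B[v,u].round(0).tolist() for u in(255,268,280,292,305)])
E
```

```text
[-0.87  1.35 -0.11] [ 465.8 -173.9  176.3]
(array([1.73, 0.01, 0.25]), array([ 468.2, -174.3,  151. ]), array([-147.1,   82.5,  168.3]))
200 [[-163.0, 102.0, 140.0], [-155.0, 102.0, 140.0], [-147.0, 102.0, 142.0], [-140.0, 102.0, 142.0], [-132.0, 102.0, 144.0]]
210 [[-163.0, 95.0, 140.0], [-155.0, 96.0, 143.0], [-148.0, 96.0, 144.0], [-140.0, 97.0, 146.0], [-133.0, 97.0, 146.0]]
220 [[-163.0, 89.0, 139.0], [-155.0, 90.0, 143.0], [-148.0, 93.0, 154.0], [-140.0, 92.0, 151.0], [-133.0, 92.0, 151.0]]
230 [[-163.0, 83.0, 141.0], [-155.0, 84.0, 144.0], [-148.0, 86.0, 152.0], [-141.0, 86.0, 152.0], [-133.0, 85.0, 150.0]]
240 [[-163.0, 76.0, 140.0], [-155.0, 77.0, 144.0], [-148.0, 80.0, 152.0], [-140.0, 79.0, 151.0], [-133.0, 79.0, 150.0]]
250 [[-163.0, 69.0, 140.0], [-153.0, 94.0, 208.0], [-148.0, 92.0, 201.0], [-142.0, 93.0, 206.0], [-133.0, 73.0, 151.0]]
260 [[-164.0, 63.0, 141.0], [-152.0, 94.0, 220.0], [-148.0, 87.0, 202.0], [-143.0, 93.0, 218.0], [-132.0, 65.0, 146.0]]
270 [[-157.0, 94.0, 229.0], [-152.0, 93.0, 228.0], [-148.0, 82.0, 202.0], [-143.0, 94.0, 229.0], [-132.0, 57.0, 144.0]]
280 [[-153.0, 116.0, 286.0], [-150.0, 115.0, 285.0], [-148.0, 79.0, 205.0], [-145.0, 115.0, 284.0], [-142.0, 115.0, 286.0]]
290 [[nan, nan, nan], [-150.0, 115.0, 289.0], [-148.0, 73.0, 205.0], [-145.0, 115.0, 289.0], [-142.0, 115.0, 290.0]]
300 [[-152.0, 116.0, 295.0], [-150.0, 115.0, 294.0], [-148.0, 35.0, 141.0], [-145.0, 115.0, 294.0], [-143.0, 115.0, 294.0]]
310 [[-152.0, 115.0, 298.0], [-150.0, 116.0, 299.0], [-148.0, 28.0, 142.0], [-145.0, 115.0, 298.0], [-143.0, 115.0, 299.0]]
```

View pics/w3.png

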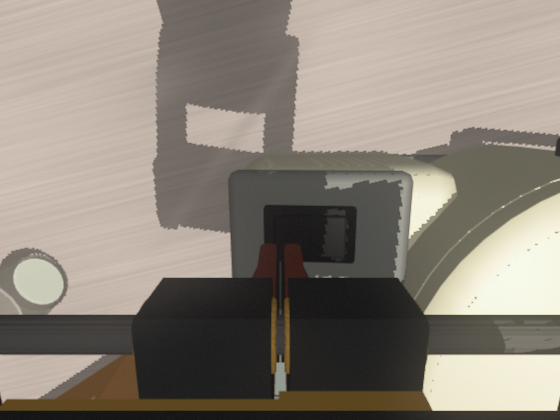

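The closed fingers are over the rocker's front half, (264–305, 245) in the picture. The visible tip is at about 200 mm, so the true tip sits about 22 mm above the reported TCP. I'll descend slowly.

>>> apply_moves:
  increments:
    - {"gripper":0,"delta_pos":[1.2,0,0.25],"dr":[0,0,0]}
    - {"gripper":0,"delta_pos":[1.2,0,0],"dr":[0,0,0]}
    - {"gripper":0,"delta_pos":[1.0,0,0],"dr":[0,0,0]}
    - {"gripper":0,"delta_pos":[0.6,0,0],"dr":[0,0,0]}
    - {"gripper":0,"delta_pos":[0.3,0,0],"dr":[0,0,0]}

```text
t: 8.98
ee_pos: [469.9, -175.0, 135.4]
orientation: [0.188, 1.564, -0.187]
ft_force: [-0.3, -0.1, 0.4]
width: 1.0
```

>>> apply_moves:
  increments:
    - {"gripper":0,"delta_pos":[0.1,0,0],"dr":[0,0,0]}
    - {"gripper":0,"delta_pos":[0.1,0,0],"dr":[0,0,0]}
    - {"gripper":0,"delta_pos":[0.1,0,0],"dr":[0,0,0]}
    - {"gripper":0,"delta_pos":[0.1,0,0],"dr":[0,0,0]}
    - {"gripper":0,"delta_pos":[0,0,0],"dr":[0,0,0]}

```text
t: 9.4
ee_pos: [470.3, -175.3, 132.3]
orientation: [0.187, 1.562, -0.188]
ft_force: [-0.2, 0.0, 0.2]
width: 0.6
```

>>> apply_moves:
  increments:
    - {"gripper":0,"delta_pos":[0.1,0,0],"dr":[0,0,0]}
    - {"gripper":0,"delta_pos":[0.1,0,0],"dr":[0,0,0]}
    - {"gripper":0,"delta_pos":[0.1,0,0],"dr":[0,0,0]}
    - {"gripper":0,"delta_pos":[0.1,0,0],"dr":[0,0,0]}
    - {"gripper":0,"delta_pos":[0,0,0],"dr":[0,0,0]}

```text
t: 9.82
ee_pos: [470.0, -175.1, 127.8]
orientation: [0.188, 1.563, -0.187]
ft_force: [-0.3, 0.3, 0.2]
width: 0.5
```

>>> apply_moves:
  increments:
    - {"gripper":0,"delta_pos":[0.1,0,0],"dr":[0,0,0]}
    - {"gripper":0,"delta_pos":[0.1,0,0],"dr":[0,0,0]}
    - {"gripper":0,"delta_pos":[0,0,0],"dr":[0,0,0]}
    - {"gripper":0,"delta_pos":[0,0,0],"dr":[0,0,0]}
    - {"gripper":0,"delta_pos":[0,0,0],"dr":[0,0,0]}

```text
t: 10.23
ee_pos: [470.1, -175.1, 126.3]
orientation: [0.188, 1.563, -0.187]
ft_force: [-1.7, 0.6, 4.4]
width: 0.6
```

Contact at 126, with 4.4 N so far. I'll press on.

>>> apply_moves:
  increments:
    - {"gripper":0,"delta_pos":[0.1,0,0],"dr":[0,0,0]}
    - {"gripper":0,"delta_pos":[0.1,0,0],"dr":[0,0,0]}
    - {"gripper":0,"delta_pos":[0,0,0],"dr":[0,0,0]}
    - {"gripper":0,"delta_pos":[0,0,0],"dr":[0,0,0]}
    - {"gripper":0,"delta_pos":[0,0,0],"dr":[0,0,0]}

```text
t: 10.65
ee_pos: [470.3, -175.2, 125.9]
orientation: [0.187, 1.562, -0.187]
ft_force: [-7.0, 2.6, 22.9]
width: 0.7
```

>>> apply_moves:
  increments:
    - {"gripper":0,"delta_pos":[0.1,0,0],"dr":[0,0,0]}
    - {"gripper":0,"delta_pos":[0.1,0,0],"dr":[0,0,0]}
    - {"gripper":0,"delta_pos":[0,0,0],"dr":[0,0,0]}
    - {"gripper":0,"delta_pos":[0,0,0],"dr":[0,0,0]}
    - {"gripper":0,"delta_pos":[0,0,0],"dr":[0,0,0]}

```text
t: 11.07
ee_pos: [470.5, -175.3, 125.5]
orientation: [0.187, 1.562, -0.187]
ft_force: [-13.1, 4.8, 42.4]
width: 0.5
```

Stiff at the height expected for "on" (about 148 mm). I'll lift and look.

>>> apply_moves:
  increments:
    - {"gripper":0,"delta_pos":[-0.5,0,0],"dr":[0,0,0]}
    - {"gripper":0,"delta_pos":[-1.5,0,0],"dr":[0,0,0]}
    - {"gripper":0,"delta_pos":[-2,0,0],"dr":[0,0,0]}
    - {"gripper":0,"delta_pos":[-1,0,0],"dr":[0,0,0]}
    - {"gripper":0,"delta_pos":[0,0,0],"dr":[0,0,0]}

```text
t: 11.48
ee_pos: [471.6, -175.8, 174.0]
orientation: [0.187, 1.559, -0.188]
ft_force: [0.1, 0.4, 1.2]
width: 0.3
```

```bash
python3 - <<'E'
from h import *
o=ctrl.get_obs();print(o['ft_force'].round(2),o['ee_pos'].round(1));print(tgt((-133,-75,151)))
for n in('wrist','scene'):
    d,W=cam(n);B=((W-O)@Rc).reshape(-1,3)
    A=None if n=='wrist' else ((np.load('scene.npz')['W']-O)@Rc).reshape(-1,3)
    for X in(B,A):
        if X is None: continue
        print(n,[(x,round(float(np.median(z)-(143.5+0.1*(x+125))),1)) for x in range(-155,-104,5) for z in [X[(abs(X[:,0]-x)<2.5)&(X[:,1]>72)&(X[:,1]<90)&(X[:,2]<165)&(X[:,2]>130),2]] if len(z)>2])
    L=B
    print('lid',[(x,round(float(np.median(z)),1)) for x in (-33,0,30,60,90) for z in [L[(abs(L[:,0]-x)<5)&(abs(L[:,1])<15)&(L[:,2]>165)&(L[:,2]<230),2]] if len(z)>3])
    if n=='wrist': cv2.imwrite('pics/w4.png',d['img'][:,:,::-1])
E
```

```text
[0.11 0.37 1.2 ] [ 471.6 -175.8  174. ]
(array([ 1.56,  1.58, 15.11]), array([ 622.3, -196.1,  151. ]), array([-147.6,   76.3,  166. ]))
wrist [(-155, 3.3), (-150, 6.3), (-145, 6.4), (-140, 6.4), (-135, 6.4), (-130, 6.9), (-125, 8.4), (-120, 9.8), (-115, 11.3), (-110, 7.0), (-105, 3.0)]
lid [(-33, 196.2)]
scene [(-155, 3.1), (-150, 4.9), (-145, 5.1), (-140, 5.6), (-135, 5.4), (-130, 6.1), (-125, 6.9), (-120, 9.0), (-115, 10.3), (-110, 9.3), (-105, 2.8)]
scene [(-155, 0.6), (-150, 9.1), (-145, 9.4), (-140, 9.5), (-135, 6.6), (-130, 7.2), (-125, 5.8), (-120, 5.5), (-115, 5.7), (-110, 5.2), (-105, 4.7)]
lid [(-33, 195.7), (0, 199.2), (30, 199.2), (60, 199.7), (90, 202.9)]
```

The profiles show the rocker's front half 6 mm above the deck and parallel to it, with the back raised, so it is on. The lid is still shut. Now the start key.

>>> apply_moves:
  increments:
    - {"gripper":0,"delta_pos":[0,0.3,3],"dr":[0,0,0]}
    - {"gripper":0,"delta_pos":[0,0.3,3],"dr":[0,0,0]}
    - {"gripper":0,"delta_pos":[0,0.3,3],"dr":[0,0,0]}
    - {"gripper":0,"delta_pos":[0,0.3,3],"dr":[0,0,0]}
    - {"gripper":0,"delta_pos":[0,0.2,3],"dr":[0,0,0]}

```text
t: 12.0
ee_pos: [619.8, -196.9, 170.2]
orientation: [0.188, 1.565, -0.187]
ft_force: [0.4, -0.0, 0.3]
width: 0.7
```

>>> apply_moves:
  increments:
    - {"gripper":0,"delta_pos":[1,0,0],"dr":[0,0,0]}
    - {"gripper":0,"delta_pos":[1,0,0],"dr":[0,0,0]}
    - {"gripper":0,"delta_pos":[0.8,0,0],"dr":[0,0,0]}
    - {"gripper":0,"delta_pos":[0,0,0],"dr":[0,0,0]}
    - {"gripper":0,"delta_pos":[0,0,0],"dr":[0,0,0]}

```text
t: 12.42
ee_pos: [617.3, -196.7, 142.7]
orientation: [0.188, 1.566, -0.187]
ft_force: [-0.5, 0.3, 0.8]
width: -0.1
```

```bash
python3 - <<'E'
from h import *
o=ctrl.get_obs();print(o['ft_force'].round(2),o['ee_pos'].round(1));print(tgt((-135,-75,151)))
d,W=cam('wrist');cv2.imwrite('pics/w5.png',d['img'][:,:,::-1])
E
```

```text
[-0.5   0.3   0.78] [ 617.3 -196.7  142.7]
(array([-1.63, -0.02,  0.47]), array([ 621.8, -198.1,  151. ]), array([-134.7,  -70.2,  134.7]))
```

View pics/w5.png

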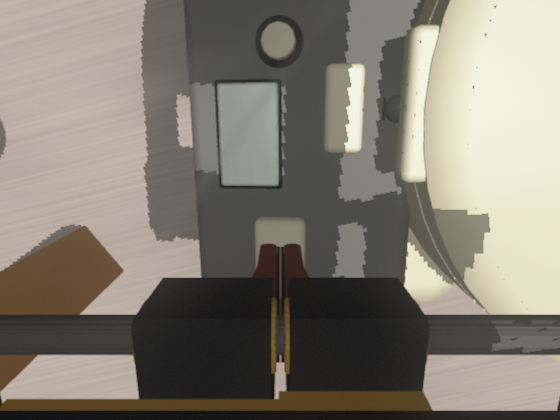

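The fingers are over the start key, (280,245) in the picture. I'll shift 4 mm along its width and descend.

>>> apply_moves:
  increments:
    - {"gripper":0,"delta_pos":[0.4,0,0.45],"dr":[0,0,0]}
    - {"gripper":0,"delta_pos":[0.4,0,0],"dr":[0,0,0]}
    - {"gripper":0,"delta_pos":[0.3,0,0],"dr":[0,0,0]}
    - {"gripper":0,"delta_pos":[0.2,0,0],"dr":[0,0,0]}
    - {"gripper":0,"delta_pos":[0.1,0,0],"dr":[0,0,0]}

```text
t: 12.88
ee_pos: [623.4, -198.2, 129.7]
orientation: [0.188, 1.563, -0.187]
ft_force: [-0.3, 0.5, 0.3]
width: 0.5
```

>>> apply_moves:
  increments:
    - {"gripper":0,"delta_pos":[0.1,0,0],"dr":[0,0,0]}
    - {"gripper":0,"delta_pos":[0.1,0,0],"dr":[0,0,0]}
    - {"gripper":0,"delta_pos":[0.1,0,0],"dr":[0,0,0]}
    - {"gripper":0,"delta_pos":[0,0,0],"dr":[0,0,0]}
    - {"gripper":0,"delta_pos":[0,0,0],"dr":[0,0,0]}

```text
t: 13.3
ee_pos: [623.6, -198.1, 127.3]
orientation: [0.188, 1.563, -0.187]
ft_force: [-0.7, 0.6, 2.0]
width: 0.1
```

>>> apply_moves:
  increments:
    - {"gripper":0,"delta_pos":[0.1,0,0],"dr":[0,0,0]}
    - {"gripper":0,"delta_pos":[0.1,0,0],"dr":[0,0,0]}
    - {"gripper":0,"delta_pos":[0,0,0],"dr":[0,0,0]}
    - {"gripper":0,"delta_pos":[0,0,0],"dr":[0,0,0]}
    - {"gripper":0,"delta_pos":[0,0,0],"dr":[0,0,0]}

```text
t: 13.72
ee_pos: [623.7, -198.1, 125.2]
orientation: [0.188, 1.563, -0.187]
ft_force: [-0.9, 2.2, 4.3]
width: 0.5
```

>>> apply_moves:
  increments:
    - {"gripper":0,"delta_pos":[0.1,0,0],"dr":[0,0,0]}
    - {"gripper":0,"delta_pos":[0.1,0,0],"dr":[0,0,0]}
    - {"gripper":0,"delta_pos":[0,0,0],"dr":[0,0,0]}
    - {"gripper":0,"delta_pos":[0,0,0],"dr":[0,0,0]}
    - {"gripper":0,"delta_pos":[0,0,0],"dr":[0,0,0]}

```text
t: 14.13
ee_pos: [623.9, -198.1, 124.4]
orientation: [0.187, 1.562, -0.187]
ft_force: [-3.3, 3.4, 12.3]
width: 0.6
```

>>> apply_moves:
  increments:
    - {"gripper":0,"delta_pos":[0.1,0,0],"dr":[0,0,0]}
    - {"gripper":0,"delta_pos":[0,0,0],"dr":[0,0,0]}
    - {"gripper":0,"delta_pos":[0,0,0],"dr":[0,0,0]}
    - {"gripper":0,"delta_pos":[-0.3,0,0],"dr":[0,0,0]}
    - {"gripper":0,"delta_pos":[-1,0,0],"dr":[0,0,0]}

```text
t: 14.55
ee_pos: [623.0, -198.3, 134.3]
orientation: [0.187, 1.564, -0.188]
ft_force: [-0.8, 0.2, -0.1]
width: 0.6
```

>>> apply_moves:
  increments:
    - {"gripper":0,"delta_pos":[-3,0,0],"dr":[0,0,0]}
    - {"gripper":0,"delta_pos":[-3,0,0],"dr":[0,0,0]}
    - {"gripper":0,"delta_pos":[-3,0,0],"dr":[0,0,0]}
    - {"gripper":0,"delta_pos":[-3,0,0],"dr":[0,0,0]}
    - {"gripper":0,"delta_pos":[0,0,0],"dr":[0,0,0]}

```text
t: 14.97
ee_pos: [626.8, -199.8, 262.1]
orientation: [0.185, 1.552, -0.189]
ft_force: [1.2, -0.3, 0.1]
width: 0.6
```

```bash
python3 - <<'E'
from h import *
o=ctrl.get_obs();print(o['t'],o['ft_force'].round(2),o['ee_pos'].round(1))
def prof(X,y0,y1,xs): return [(x,round(float(np.median(z)-(143.5+0.1*(x+125))),1)) for x in xs for z in [X[(abs(X[:,0]-x)<3)&(X[:,1]>y0)&(X[:,1]<y1)&(X[:,2]<165)&(X[:,2]>130),2]] if len(z)>2]
for n,old in(('wrist',0),('scene',0),('scene',1)):
    W=np.load('scene.npz')['W'] if old else cam(n)[1];L=((W-O)@Rc).reshape(-1,3)
    print(n,old,'rock',prof(L,72,90,range(-150,-109,8)),'start',prof(L,-92,-58,range(-150,-119,6)),'warm',prof(L,25,35,(-138,-134,-130)))
    print('lid',[(x,round(float(np.median(z)),1)) for x in (-33,0,30,60,90) for z in [L[(abs(L[:,0]-x)<5)&(abs(L[:,1])<15)&(L[:,2]>165)&(L[:,2]<230),2]] if len(z)>3])
d,W=cam('scene');cv2.imwrite('pics/s9.png',d['img'][:,:,::-1])
E
```

```text
14.9667 [ 1.19 -0.35  0.06] [ 626.8 -199.8  262.1]
wrist 0 rock [] start [(-150, 0.9), (-144, 7.4), (-138, 7.4), (-132, 7.5), (-126, 7.1), (-120, 0.6)] warm [(-138, 6.3), (-134, 6.5), (-130, 5.7)]
lid [(-33, 196.1), (0, 199.6), (30, 199.5)]
scene 0 rock [] start [(-150, 0.2), (-144, 7.3), (-138, 7.7), (-132, 7.6), (-126, 7.1), (-120, 1.7)] warm []
lid [(0, 199.6), (30, 199.3), (60, 200.1), (90, 202.1)]
scene 1 rock [(-150, 9.1), (-142, 9.9), (-134, 6.9), (-126, 6.4), (-118, 5.8), (-110, 5.2)] start [(-150, 0.2), (-144, 7.1), (-138, 6.5), (-132, 7.0), (-126, 6.9), (-120, -0.4)] warm [(-138, 5.8), (-134, 6.1), (-130, 5.4)]
lid []
```

View pics/s9.png

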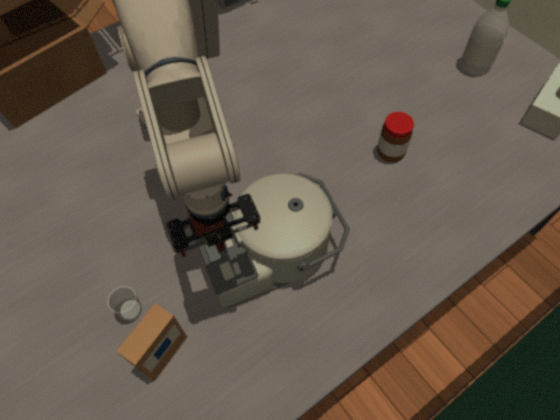

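The scene shows the lid shut, with the jar (396,137), cup (124,303) and carton (152,340) where they were and the gripper clear. I'm handing in.

```bash
python3 -c "
from workcell import ctrl
print(ctrl.close_job())"
```

```text
the job is handed in; nothing more can be done
None
```

I shut the lid, switched the mains rocker on and pressed start, in that order, and handed the job in at about 15 s of the 54 s allowed. The system gives no verdict, so these are my own last checks:

- **Lid:** it stopped firmly at about 19 N. After I lifted off, its top stayed flat at 196–200 mm.
- **Rocker:** it is on. The front half lies parallel to the deck, 5–6 mm above it, and the back half is raised. I measured this before pressing start; the gripper hid the rocker in the final view.
- **Start key:** I pressed it to its stop, about 12 N over roughly 3.5–4 mm of travel. It came back to about 7.5 mm above the deck.
- **Keep-warm key:** it is still up, about 6 mm above the deck, and was never touched.
- **Surroundings:** jar, cup and carton look unmoved in the last scene image. The deck features and the lid also read where they did at the start, so the cooker hasn't shifted noticeably. The gripper is clear of everything.

**Disagreements:**
- The closed fingertips touched about 22 mm above the reported TCP, not the stated 8 mm below it. At first I thought the lid was shut too early. The cameras showed it was not, and from then on I went by camera heights and contact force.
- I pressed the rocker to 42 N vertically, well above the 3–5 N it needs, because I didn't see it tip. It had already reached its stop, and nothing moved. The 40 N limit covers only the arm and the gripper's body, and this push was with the fingers.

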